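# Stack two spacer rings on a measuring arbor, wide one first

### The job

Thread the two steel spacer rings onto the upright pin of the arbor stand: the wide ring first, down flat on the stand's base, then the narrow ring flat on top of it. Leave the solid steel test block where it lies.

Things in the scene. Friction and masses are not known exactly. Their poses are not given: they have to be found in the camera images.
- arbor: Fixed stand on the granite table: a dark steel round base 90 mm in diameter and 10 mm thick, with a bright upright steel pin of 12 mm diameter in its middle. The pin's last 10 mm narrow to 6 mm; its tip is 72 mm above the table. Origin: centre of the underside, at table height, on the pin's axis; z up. It does not move.
- spacer_wide: Wide spacer: loose plain bright steel ring lying flat, outer diameter 62 mm, bore 28 mm through, 24 mm thick, about 0.4 kg. Origin: centre of its underside, on the bore axis; z along the bore, up. Can be gripped across the outside from above.
- spacer_narrow: Narrow spacer: loose plain bright steel ring lying flat, outer diameter 44 mm, bore 28 mm through, 24 mm thick, about 0.2 kg. Origin: centre of its underside, on the bore axis; z along the bore, up. Can be gripped across the outside from above. (A dark bush of 38 mm diameter, 34 mm high with a 10 mm bore also stands on the table: it is not one of the spacers.)
- test_block: Hardness test block: loose solid bright steel disc without a hole, 60 mm in diameter, 16 mm thick, lying flat. Not part of the stack; it is to stay where it lies. Origin: centre of its underside; z up.
There are look-alikes about, which are no part of the job. Leave any turquoise look-alike of the spacer_narrow alone. Leave any orange look-alike of the spacer_wide alone.

How it is judged:
By the outcome, as a careful person would: the job done as asked, in the order asked, and still so for the second after the job is handed in, with the robot touching nothing.
It also fails if it takes over 48 s, if anything falls off the work surface, if the arm or the gripper's body presses on something with over 40 N, if the wrist force passes 120 N, or if a joint passes its speed limit or range.

### The arm

A 7-joint arm with a two-finger parallel gripper is mounted at the origin on the work surface. World frame = base frame: x ahead of the robot, y to its left, z up, the work surface at z = 0. Lengths are in m, angles in degrees, forces in N, time in s.
With the tool pointing down it reaches from about 0.425 to 0.875 m from the base axis. Payload 4.7 kg.
Tool frame: the origin (TCP) lies on the centre line of the jaws, within the pads' length; the fingertips stand 14 mm ahead of it and the grasp point (between the pads) lies 5 mm behind it; z points along the fingers, y is the line along which they close (so a half turn about z gives the same grasp; the last joint's range is limited). The gripper opens to 87 mm and grips with 3 to 60 N. Pads are 19 mm wide; open, the fingers measure 117 mm over their backs; the gripper's body (75 mm by 190 mm) begins 51 mm behind the grasp point.
Start: joints at [-74.135, 18.392, -4.016, 83.108, 1.295, 78.541, -3.26], TCP at [0.169, 0.628, 0.237] pointing down, gripper open.
Joint ranges: [-163.93, 163.93], [-17.29, 119.83], [-79.2, 71.16], [3.27, 140.29], [-89.18, 269.18], [5.43, 117.66], [-154.24, 154.24]. Speed limits (degrees/s): [147.25, 147.25, 180, 180, 180, 180, 180].

### API

Orientations are given as [roll, pitch, yaw] about the fixed x, y, z axes, in that order (R = Rz(yaw) Ry(pitch) Rx(roll)).
In Python, from cell import env gives the robot as it stands.
- The arm moves only by the tool jog_arm, never from a script. Its argument "motion" is a list that holds one entry, the list of rows, each a list of 7 numbers: the shift along the tool's x, y, z in units of 0.1 m (1.0 is 0.1 m), then the turn, a rotation vector about the tool's x, y, z in units of 180 degrees (1.0 is 180 degrees), then the closure, from 0 (fully open) to 1 (shut). A call has 1 to 5 rows; each row is the pose to reach, as a shift and turn from the pose commanded when the call began, along the tool's axes at that moment, turning the shorter way round; what a row does not reach only later rows make up. A row lasts 1/10 s, in which the tool goes at most 50 mm and 8.59 degrees, less where a joint would pass 70% of its speed; a pose out of reach is approached as far as the arm can. A call with a number of a shift or a turn outside -1 to 1 is refused whole. A call with a gripper value outside its range is refused whole. The fingers move at their own pace and stop on an object; "grip_force" is the grip in N (left out, the last holds). Time passes only in rows, so rows that repeat a pose let the fingers close. It gives the time, the measured TCP pose, the force, the opening and the grip force at its end, in the units of the state.
- env.get_obs(): the state, without advancing time (a new reading comes with each control period).
- env.read_camera(name): name is "scene" or "top" or "wrist"; returns (picture, depth): 384x512x3 uint8, red, green, blue; 384x512 float32, m along the optical axis (not along the pixel's ray), 0 where there is no reading.
- env.camera_info(name): a dict with "camera_matrix" (3x3 intrinsics, pixels), "origin" and "orientation" of the camera in the world; the wrist camera has in their place "mount" (4x4, takes a point from camera to tool coordinates, whose origin is the TCP and whose axes are the flange's). Camera axes: x right, y down, z forward; pixel columns grow to the right and rows downward; lengths in m; the calibration is good to about 2 mm. A picture is of the moment at which its call begins: read the wrist's pose just before it. camera_info takes no time and is no camera call.
- env.sign_off(): hands the job in; it is judged then, once.
The state is a dict: "time_s": time; "qpos": joint angles; "joint_velocities": joint speeds; "effort": joint torques, N m; "tool_pos": TCP position; "tool_rot": TCP orientation; "force": force on the tool from outside, world axes, zero at the start; "wrist_torque": the same for the moment, N m; "grip_width": finger opening in m; "grasp_force": force on a finger pad.
Only numpy, scipy, OpenCV 4.12 (cv2) and the standard library are available. Lean on these libraries where they do the work, as an engineer would, in place of code of your own. Each camera call takes 0.05 s, during which the arm holds its last target. There are 200 camera calls.

## Working session

There is one attempt and no reset: what is moved stays moved. The work goes in short steps, Python scripts to look and compute and a tool call to move; the robot and the scene stay as the last step left them, time stands still between calls to the robot, and variables do not carry over. Pictures are saved under pics/ and viewed, at most 10 in all, crops included, and the job is handed in when it is done.

Besides the shell and the picture viewer there is one more tool, called as name(argument=value, ...), one argument or row to a line, values as JSON. jog_arm: Moves the arm, as the interface text tells. Shifts and turns lie within -1 to 1; 1 stands for 0.1 m of shift or 180 degrees of turn. Its arguments: {"type":"object","properties":{"motion":{"type":"array","items":{"type":"array","items":{"type":"array","items":{"type":"number"}}}},"grip_force":{"type":"number"}},"required":["motion"]}

```bash
mkdir -p pics; ls
python3 - <<'E'
from cell import env
import cv2,numpy as np
o=env.get_obs();print({k:np.round(v,3) for k,v in o.items()})
for n in("top","scene"):
    i=env.camera_info(n);print(n,i)
    p,d=env.read_camera(n);np.savez(f"{n}0.npz",p=p,d=d);cv2.imwrite(f"pics/{n}0.png",p[...,::-1])
print(env.camera_info("wrist"))
E
```

```text
pics
{'time_s': np.float64(0.0), 'qpos': array([-74.135,  18.44 ,  -4.014,  83.173,   1.296,  78.542,  -3.262]), 'joint_velocities': array([-0.138,  0.037, -0.045,  0.012,  0.089,  0.057,  0.   ]), 'effort': array([ 1.0000e-03, -4.9131e+01, -4.0300e-01, -3.1252e+01, -6.4000e-02,
        4.4000e-02,  0.0000e+00]), 'tool_pos': array([0.169, 0.627, 0.235]), 'tool_rot': array([-1.79890e+02,  7.00000e-03,  1.64942e+02]), 'force': array([-0.089,  0.48 , -0.622]), 'wrist_torque': array([0.024, 0.02 , 0.022]), 'grasp_force': np.float64(0.0), 'grip_width': np.float64(0.087)}
top {'camera_matrix': array([[444.92332012,   0.        , 257.65369486],
       [  0.        , 444.92332012, 188.15179613],
       [  0.        ,   0.        ,   1.        ]]), 'origin': array([0.3606103 , 0.0241524 , 1.10840646]), 'orientation': array([-169.76163343,    1.05510429,  -89.79575928])}
scene {'camera_matrix': array([[353.33492662,   0.        , 249.1126555 ],
       [  0.        , 353.33492662, 194.43525873],
       [  0.        ,   0.        ,   1.        ]]), 'origin': array([ 0.921811  , -0.36779944,  0.60691717]), 'orientation': array([-136.24490761,   -0.32283725,   42.81537699])}
{'camera_matrix': array([[264.59537878,   0.        , 256.83953412],
       [  0.        , 264.59537878, 189.55963357],
       [  0.        ,   0.        ,   1.        ]]), 'mount': array([[-9.35051437e-04, -9.60138224e-01, -2.79524088e-01,
         7.69105847e-02],
       [ 9.99999271e-01, -6.84146487e-04, -9.95175638e-04,
        -1.52082457e-03],
       [ 7.64270747e-04, -2.79524815e-01,  9.60138164e-01,
        -1.48234712e-01],
       [ 0.00000000e+00,  0.00000000e+00,  0.00000000e+00,
         1.00000000e+00]])}
```

View pics/top0.png

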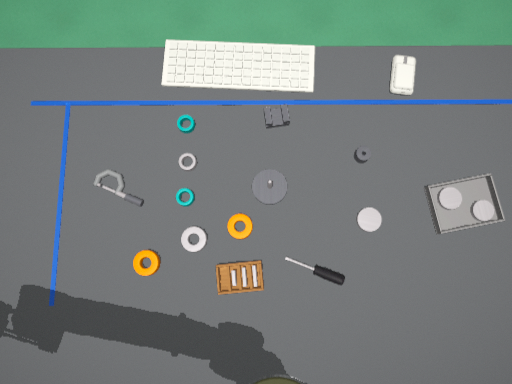

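View pics/scene0.png

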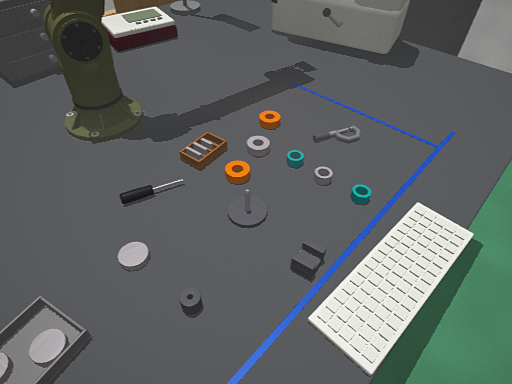

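The top view shows the wide ring at (193,239), the narrow ring at (187,161), the arbor at (269,187) and the test block at (369,219). Turquoise look-alikes are at (186,123) and (185,197), and orange ones at (239,226) and (146,262). The scene view agrees: wide ring (258,145), narrow ring (323,175), pin (248,200).

```bash
cat > h.py <<'E'
from cell import env
import cv2,numpy as np
from scipy.spatial.transform import Rotation as R
def pose(n,obs=None):
    i=env.camera_info(n)
    if n!="wrist": return i["camera_matrix"],R.from_euler("xyz",i["orientation"],degrees=True).as_matrix(),i["origin"]
    T=np.array(i["mount"]);Rt=R.from_euler("xyz",obs["tool_rot"],degrees=True).as_matrix()
    return i["camera_matrix"],Rt@T[:3,:3],Rt@T[:3,3]+obs["tool_pos"]
def ray(P,uv,z):
    K,Rm,o=P;d=Rm@np.linalg.solve(K,[uv[0],uv[1],1]);return o+d*(z-o[2])/d[2]
def proj(P,x):
    K,Rm,o=P;p=K@Rm.T@(np.array(x)-o);return p[:2]/p[2]
def outer(P,mask,z):
    "circle fit of outer contours, each contour point cast to plane z"
    out=[]
    for c in cv2.findContours(mask.astype(np.uint8),cv2.RETR_EXTERNAL,cv2.CHAIN_APPROX_NONE)[0]:
        if len(c)<25: continue
        h=c[:,0].astype(float)
        q=np.array([ray(P,u,z)[:2] for u in h]);e=cv2.fitEllipse((q*1e4).astype(np.float32))
        out.append((h.mean(0).round(1),(np.array(e[0])/1e4).round(4),(np.array(e[1])/1e4).round(4)))
    return out
E
python3 - <<'E'
from h import *
for n in("top","scene"):
    f=np.load(n+"0.npz");p=f["p"];P=pose(n);hsv=cv2.cvtColor(p,cv2.COLOR_RGB2HSV)
    m=(hsv[...,1]<40)&(hsv[...,2]>110)
    print(n)
    for r in outer(P,m,.024):
        if max(r[2])<.09: print(*r)
P=pose("top");f=np.load("top0.npz");g=f["p"].max(2);d=f["d"]
print(g[180:195:3,225:312:4])
for u,v in((269,187),(193,231),(258,197),(187,154),(369,219),(269,230)):
    K,Rm,o=P;print(u,v,(o+Rm@np.linalg.solve(K,[u,v,1])*d[v,u]).round(4))
# pin in scene
P=pose("scene");f=np.load("scene0.npz");print(f["p"].max(2)[186:214:2,240:256]); print(ray(P,(248,190),.072),ray(P,(247.5,211),.01))
E
```

```text
top
[  9.8 321.5] [0.2338 0.6314] [0.0127 0.0317]
scene
[189.5 303.8] [ 0.6487 -0.223 ] [0.0059 0.0195]
[132.8 253.5] [ 0.4864 -0.23  ] [0.0567 0.0581]
[167.5 183.5] [ 0.3815 -0.0599] [0.0068 0.0713]
[323.2 172. ] [0.6246 0.2234] [0.0409 0.0434]
[193.  150.4] [0.333  0.0606] [0.0084 0.0522]
[199.7 145.7] [0.3265 0.085 ] [0.0078 0.0509]
[257.6 142.2] [0.4302 0.2012] [0.0591 0.0617]
[345.2 132.3] [0.5812 0.4028] [0.0478 0.0869]
[[125 125 124 123 125 125 125 139 141 144 139 184 136 141 139 137 124 125
  123 123 123 124]
 [125 123 123 122 124 123 122 142 139 143 140 156 135 141 139 140 123 122
  122 123 123 123]
 [123 124 124 124 123 123 124 143 139 143 141 119 137 141 140 139 123 122
  124 123 124 122]
 [123 122 125 125 122 124 122 141 140 143 142 139 143 142 141 142 125 124
  123 122 126 123]
 [125 122 123 122 123 122 125 136 141 144 142 142 141 142 141 142 124 123
  124 124 122 122]]
269 187 [0.5585 0.0168 0.0288]
193 231 [0.4502 0.2026 0.0225]
258 197 [0.5364 0.0441 0.0102]
187 154 [0.6434 0.2229 0.0258]
369 219 [ 0.4811 -0.2286  0.0156]
269 230 [ 0.4551  0.0167 -0.0015]
[[100  98  9
[... 296 characters left out ...]
6  92  99  96  97  97  98]
 [104 107 105 106  96  85  87  88  85  85  96 108 107 103 102  98]
 [104 104 104 107 101  86  86  88  85  86  97 107 105 101 104 107]
 [104 104 103 107  98  85  85  87  85  86  96 103 102 105 105 103]
 [107 104 103 106  96  85  87  87  85  86  99 108 106 103 101 103]
 [104 105 105 107 102  91  84  85  85  85  96 107 108 107 107 106]
 [102 102 104 106 101  90  85  87  86  89 102 106 108 105 104 106]
 [106 106 103 103  98  90  85  85  85  87 102 105 104 105 105 107]
 [106 105 103 107  95  76  87  88  87  74  84 110 107 105 106 104]
 [104 106 106 106 105 109  96  59  61  59  58  82 109 107 107 105]]
[0.56535479 0.01789278 0.072     ] [0.56809462 0.01361143 0.01      ]
```

jog_arm(
  motion=[
    [[-0.3,-0.29,0,0,0,0,0],[-0.6,-0.57,0,0,0,0,0],[-0.9,-0.86,0,0,0,0,0]],
  ],
)

```text
time_s: 0.4
tool_pos: [0.2339, 0.5198, 0.2358]
tool_rot: [-179.9, 0.0, 165.0]
force: [1.3, 0.8, -0.5]
grip_width: 0.0869
grasp_force: 0.0
```

jog_arm(
  motion=[
    [[-0.3,-0.29,0,0,0,0,0],[-0.6,-0.57,0,0,0,0,0],[-0.9,-0.86,0,0,0,0,0]],
  ],
)

```text
time_s: 0.7
tool_pos: [0.2986, 0.4131, 0.2362]
tool_rot: [-180.0, -0.0, 165.0]
force: [0.6, 1.2, -0.3]
grip_width: 0.0876
grasp_force: 0.0
```

jog_arm(
  motion=[
    [[-0.3,-0.29,0,0,0,0,0],[-0.6,-0.57,0,0,0,0,0],[-0.9,-0.86,0,0,0,0,0]],
  ],
)

```text
time_s: 1.0
tool_pos: [0.3631, 0.3067, 0.2363]
tool_rot: [-180.0, -0.0, 165.0]
force: [0.8, 0.6, 0.3]
grip_width: 0.087
grasp_force: 0.0
```

jog_arm(
  motion=[
    [[-0.3,-0.29,0,0,0,0.04,0],[-0.6,-0.57,0,0,0,0.08,0],[-0.9,-0.86,0,0,0,0.12,0],[-0.92,-0.86,0,0,0,0.166,0],[-0.92,-0.86,0,0,0,0.166,0]],
  ],
)

```text
time_s: 1.5
tool_pos: [0.4296, 0.2002, 0.2364]
tool_rot: [-180.0, -0.0, 134.9]
force: [-0.4, -0.1, -0.2]
grip_width: 0.0872
grasp_force: 0.0
```

Run:
```python
from h import *
o=env.get_obs();p,d=env.read_camera("wrist");P=pose("wrist",o);np.savez("w1.npz",p=p,d=d,R=P[1],o=P[2])
cv2.imwrite("pics/w1.png",p[...,::-1])
for n,x in(("wide",(.430,.201,.024)),("nar",(.6246,.2234,.024)),("arb",(.56,.016,.01)),("tip",(.56,.016,.072))): print(n,proj(P,x))
hsv=cv2.cvtColor(p,cv2.COLOR_RGB2HSV)
for t in(150,170,190):
  m=(hsv[...,1]<40)&(hsv[...,2]>t)
  for r in outer(P,m,.024):
    if .03<max(r[2])<.07: print(t,*r)
# arbor base in top view
f=np.load("top0.npz");Pt=pose("top");g=cv2.GaussianBlur(f["p"].max(2),(3,3),0)
mm=(g>131);mm[:160]=0;mm[215:]=0;mm[:,:245]=0;mm[:,295:]=0
print(outer(Pt,mm,.01)); mm=f["p"].max(2)>155;mm[:160]=0;mm[205:]=0;mm[:,:245]=0;mm[:,295:]=0
print([ray(Pt,np.argwhere(mm)[:,::-1].mean(0),.07)],np.argwhere(mm)[:,::-1].mean(0))
m2=(f["p"].min(2)>165)
for r in outer(Pt,m2,.024):
  if max(r[2])<.08: print("top",*r)
```

```text
wide [258.72534806 169.40244351]
nar [360.03538122 247.89187743]
arb [235.65035888 298.24870462]
tip [232.32341953 327.06206717]
150 [360.6 372.1] [0.8175 0.0692] [0.0278 0.0371]
150 [220.8 300.4] [0.539  0.0068] [0.0281 0.0404]
150 [242.9 287.5] [0.5449 0.0438] [0.0299 0.0621]
150 [366.4 240.4] [0.6224 0.2381] [0.0143 0.0356]
150 [139.2 202.1] [0.3431 0.0459] [0.0063 0.0639]
150 [148.8 188.6] [0.3391 0.0714] [0.0063 0.0595]
150 [158.7 174.4] [0.3337 0.0974] [0.0083 0.0465]
150 [259.2 168. ] [0.4296 0.2026] [0.0594 0.0617]
150 [ 4.6 60.7] [0.1033 0.0696] [0.0192 0.0682]
170 [360.8 372. ] [0.8175 0.0693] [0.0275 0.0363]
170 [366.5 240.3] [0.6223 0.2377] [0.0142 0.0325]
170 [158.  173.6] [0.331  0.0973] [0.0072 0.0377]
170 [259. 169.] [0.4278 0.2043] [0.05   0.0594]
190 [360.7 371.9] [0.8173 0.0697] [0.0264 0.0358]
190 [366.5 240.4] [0.6223 0.2372] [0.0139 0.0319]
190 [259.3 165. ] [0.4262 0.2059] [0.0456 0.06  ]
[(array([269.3, 185.7]), array([0.565 , 0.0164]), array([0.0839, 0.0854]))]
[array([0.5646091 , 0.01675935, 0.07      ])] [269.11111111 181.33333333]
top [233.2 277.8] [0.3373 0.1024] [0.0073 0.0424]
top [243.6 277. ] [0.3412 0.0778] [0.0067 0.0485]
top [254.2 275.8] [0.3442 0.0525] [0.0072 0.0578]
top [193.2 238.8] [0.4311 0.2016] [0.0588 0.0591]
top [369.1 219. ] [ 0.4802 -0.2271] [0.0557 0.0578]
top [483.6 209.7] [ 0.5036 -0.5049] [0.0501 0.051 ]
top [186.6 161. ] [0.6256 0.2234] [0.0399 0.0419]
```

View pics/w1.png

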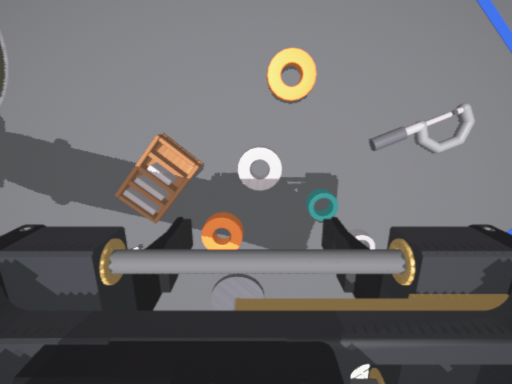

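The wrist view shows the wide ring at (259,168), between the fingers, with the orange ring (222,233) and the turquoise one (322,205) clear of them. The three views agree: wide (0.430, 0.2015), narrow (0.625, 0.2234), arbor (0.565, 0.0166). I'll descend next.

jog_arm(
  motion=[
    [[0,0.01,0.3,0,0,0,0],[0,0.01,0.65,0,0,0,0],[0,0.01,1.0,0,0,0,0]],
  ],
)

```text
time_s: 1.85
tool_pos: [0.4291, 0.2037, 0.1356]
tool_rot: [179.9, -0.0, 135.4]
force: [-0.3, -0.2, 0.8]
grip_width: 0.0871
grasp_force: 0.0
```

jog_arm(
  motion=[
    [[0,0,0.35,0,0,0,0],[0,0,0.65,0,0,0,0],[0,0,0.9,0,0,0,0],[0,0,0.9,0,0,0,0]],
  ],
)

```text
time_s: 2.25
tool_pos: [0.4262, 0.2019, 0.0432]
tool_rot: [-179.6, -0.1, 135.4]
force: [0.9, 0.1, -0.4]
grip_width: 0.0875
grasp_force: 0.0
```

Run:
```python
from h import *
o=env.get_obs();print(o["tool_pos"],o["tool_rot"])
p,d=env.read_camera("wrist");o=env.get_obs();print(o["tool_pos"],o["tool_rot"],o["joint_velocities"].round(2))
P=pose("wrist",o)
cv2.imwrite("pics/w2.png",p[...,::-1])
for t in(130,150,170):
  m=(p.min(2)>t)
  for r in outer(P,m,.024):
    if .05<max(r[2])<.07: print(t,*r)
```

```text
[0.42620863 0.20187381 0.04323212] [-1.79570714e+02 -1.02143496e-01  1.35383578e+02]
[0.4279016  0.20250018 0.04526951] [-1.79775789e+02 -5.33647888e-02  1.35321787e+02] [ 0.17 -2.16  0.47 -2.57  0.28  0.33 -0.81]
150 [263.9 222.7] [0.4288 0.2061] [0.0472 0.0587]
```

View pics/w2.png

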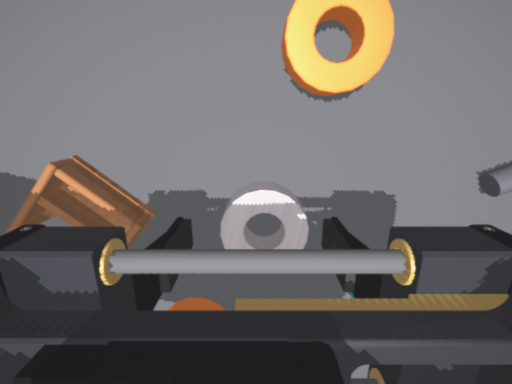

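The wrist view shows the wide ring between the fingers, centred near (264,228) and 2–3 mm to the right of the jaws' centre line. I'll shift slightly, go down and close.

jog_arm(
  motion=[
    [[-0.01,0.02,0.1,0,0,0,0],[-0.01,0.02,0.2,0,0,0,0],[-0.01,0.02,0.26,0,0,0,0],[-0.01,0.02,0.26,0,0,0,0],[-0.01,0.02,0.26,0,0,0,0]],
  ],
)

```text
time_s: 2.8
tool_pos: [0.432, 0.2029, 0.0207]
tool_rot: [180.0, 0.0, 135.1]
force: [-0.2, -0.5, 0.4]
grip_width: 0.0869
grasp_force: 0.0
```

jog_arm(
  motion=[
    [[0,0,0,0,0,0,0.15],[0,0,0,0,0,0,0.25],[0,0,0,0,0,0,0.35],[0,0,0,0,0,0,0.4],[0,0,0,0,0,0,0.4]],
  ],
  grip_force=30,
)

```text
time_s: 3.3
tool_pos: [0.4319, 0.2029, 0.0207]
tool_rot: [180.0, -0.0, 135.1]
force: [-0.7, -0.3, 1.5]
grip_width: 0.0619
grasp_force: 30.0
```

jog_arm(
  motion=[
    [[0,0,0,0,0,0,0.5],[0,0,0,0,0,0,0.5],[0,0,0,0,0,0,0.5],[0,0,0,0,0,0,0.5]],
  ],
)

```text
time_s: 3.7
tool_pos: [0.4319, 0.2029, 0.0207]
tool_rot: [180.0, -0.0, 135.1]
force: [-1.0, 0.8, 4.0]
grip_width: 0.062
grasp_force: 30.0
```

jog_arm(
  motion=[
    [[0,0,-0.1,0,0,0,0.5],[0,0,-0.35,0,0,0,0.5],[0,0,-0.65,0,0,0,0.5],[0,0,-0.9,0,0,0,0.5],[0,0,-1.0,0,0,0,0.5]],
  ],
  grip_force=45,
)

```text
time_s: 4.2
tool_pos: [0.4329, 0.2034, 0.1228]
tool_rot: [179.8, 0.0, 135.1]
force: [0.6, -0.1, -4.4]
grip_width: 0.0616
grasp_force: 45.0
```

jog_arm(
  motion=[
    [[-0.15,-0.025,0,0,0,0,0.5],[-0.35,-0.06,0,0,0,0,0.5],[-0.55,-0.09,0,0,0,0,0.5],[-0.75,-0.125,0,0,0,0,0.5]],
  ],
)

```text
time_s: 4.6
tool_pos: [0.4757, 0.1402, 0.1195]
tool_rot: [-179.9, -0.0, 135.1]
force: [-0.8, -0.0, -4.5]
grip_width: 0.0614
grasp_force: 45.0
```

jog_arm(
  motion=[
    [[-0.25,-0.04,0,0,0,0,0.5],[-0.5,-0.085,0,0,0,0,0.5],[-0.75,-0.125,0,0,0,0,0.5]],
  ],
)

```text
time_s: 4.9
tool_pos: [0.5199, 0.0782, 0.1193]
tool_rot: [-179.9, -0.1, 135.1]
force: [0.1, 0.4, -4.6]
grip_width: 0.0611
grasp_force: 45.0
```

jog_arm(
  motion=[
    [[-0.25,-0.04,0,0,0,0,0.5],[-0.5,-0.085,0,0,0,0,0.5],[-0.7,-0.12,0,0,0,0,0.5],[-0.76,-0.127,0,0,0,0,0.5],[-0.76,-0.127,0,0,0,0,0.5]],
  ],
)

```text
time_s: 5.4
tool_pos: [0.5647, 0.016, 0.1196]
tool_rot: [-179.9, -0.1, 135.0]
force: [-0.2, 0.4, -4.1]
grip_width: 0.0617
grasp_force: 45.0
```

Run:
```python
from h import *
for n in("top","scene"):
    p,d=env.read_camera(n);np.savez(n+"1.npz",p=p,d=d)
o=env.get_obs();print(o["tool_pos"],o["tool_rot"],o["grip_width"])
s=p[90:282,150:406];t=np.load("top1.npz")["p"][100:292,140:396]
cv2.imwrite("pics/c1.png",cv2.resize(np.vstack([s,t]),None,fx=1.5,fy=1.5,interpolation=2)[...,::-1])
P=pose("scene");tp=o["tool_pos"]
for x in((.565,.0166,.072),(.565,.0166,.01),(tp[0],tp[1],tp[2]-.0207)):print(proj(P,x),proj(pose("top"),x))
```

```text
[0.5642761  0.01797111 0.11982529] [-1.79955366e+02 -1.08267390e-01  1.35132098e+02] 0.06115494442482567
[247.46207694 190.23592507] [269.18394613 181.00921733]
[247.39970049 209.55668945] [269.00898223 185.78847662]
[247.6879517  180.53359044] [268.67438443 179.04702116]
```

View pics/c1.png

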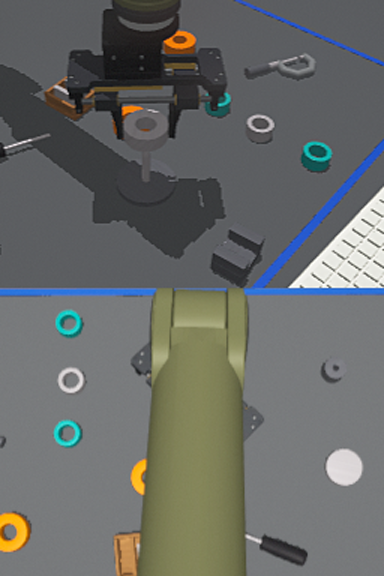

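The scene view (upper half) shows the held ring right above the pin, both at column ~147 of the crop. I'll measure where the ring sits in depth.

Run:
```python
from h import *
p=np.load("scene1.npz")["p"];P=pose("scene")
c=np.array([247,175]);g=p.min(2)
print(g[158:196:2,228:268:2])
for t in(105,115,125,135,150):
  m=np.zeros(g.shape,bool);m[155:195,225:272]=g[155:195,225:272]>t
  for r in outer(P,m,.123): print(t,*r)
```

```text
[[ 40  50  48  48  46  47  49  50  48  49  45  49  47  54  60  60  60  58
   48  47]
 [ 34  24  96  99  79  74  97  93  83  92  93  93  94  93  94  94  93  67
   36  33]
 [ 29  17   0   6   8   6   0   2  30  97 103  92  90  87  91  92  94  67
   40  29]
 [ 26  12  13   7   8  55  86  95 102 103 101  93 190 183 104  91  94  82
   33  29]
 [ 24  15  16  21 102 106 105 104 105 106 104 106 105 101 103 100  92  65
   35  27]
 [ 26  26  16 102 108 106 108 104  96  82  84  98 105 104 104 107 104  47
   32  26]
 [ 23  25  76 106 105 109  99  77  82  82  84  84  79 107 105 106 108  49
   31  24]
 [ 26  25  81 107 106 107  85  80  82  83  83  81  79  91 103 106 108  69
   29  18]
 [ 18  26  88 109 107 106  96  79  83  82  82  82  79 102 106 106 107  65
   28  25]
 [  8  28  77 108 108 105 102  95  40   4  20  79  98 105 104 107 110  52
   27  39]
 [ 11  27  68  89 109 104 102 107 108 106 109 107 104 105 104 107  84  42
   29  36]
 [ 16  24  60  82  90 105 105 106 106 106 106 104 105 107 107  79  79  59
   23  48]
 [ 45  33  52  81  79  80  89 105 107 106 108 106 100  82  82  81  80  97
   96  75]
 [ 94  95  94  77  82  83  85  81  82  85  82  81  82  83  82  80  83  93
   93  92]
 [ 92  93  92  91  80  82  81  84  84  82  82  83  83  80  81  80  92  93
   92  92]
 [ 91  93  92  93  92  81  83  83  81  82  83  85  81  81  83  94  92  93
   93  93]
 [ 93  92  93  91  94  95  91  84  83  82  84  81  87  95  93  93  93  92
   93  91]
 [ 70  95  92  92  94  92  92  95  90  89  87  88  94  93  94  94  93  92
   93  92]
 [ 56  51  95  93  93  91  92  92  90  87  86  87  92  93  93  93  93  92
   93  93]]
105 [245.5 179.6] [ 0.5763 -0.001 ] [0.0148 0.024 ]
105 [256.4 174.5] [0.5818 0.0258] [0.0127 0.0365]
105 [236.6 172.1] [0.5475 0.0026] [0.014 0.04 ]
```

Run:
```python
from h import *
p=np.load("scene1.npz")["p"];P=pose("scene");g=p.min(2)
m=np.zeros(g.shape,np.uint8);m[165:179,238:256]=g[165:179,238:256]<93
print(m[165:179,238:256])
print(outer(P,m,.123), proj(P,(.5645,.0172,.123)),proj(P,(.565,.0166,.123)))
```

```text
[[1 0 0 0 0 0 0 0 0 0 0 0 0 0 0 0 0 0]
 [0 0 0 0 0 0 0 0 0 0 0 0 0 0 0 0 0 0]
 [0 0 0 0 0 0 0 0 0 0 0 0 0 0 0 0 0 0]
 [0 0 0 0 0 0 0 1 1 1 1 0 0 0 0 0 0 0]
 [0 0 0 0 1 1 1 1 1 1 1 1 1 1 0 0 0 0]
 [0 0 0 1 1 1 1 1 1 1 1 1 1 1 1 0 0 0]
 [0 0 1 1 1 1 1 1 1 1 1 1 1 1 1 1 0 0]
 [0 0 1 1 1 1 1 1 1 1 1 1 1 1 1 1 1 0]
 [0 0 1 1 1 1 1 1 1 1 1 1 1 1 1 1 1 0]
 [0 0 0 1 1 1 1 1 1 1 1 1 1 1 1 1 0 0]
 [0 0 0 1 1 1 1 1 1 1 1 1 1 1 1 0 0 0]
 [0 0 0 0 0 1 1 1 1 1 1 1 1 0 0 0 0 0]
 [0 0 0 0 0 0 1 1 1 1 1 1 0 0 0 0 0 0]
 [0 0 0 0 0 0 0 0 0 0 0 0 0 0 0 0 0 0]]
[(array([246.6, 172.5]), array([0.5637, 0.0156]), array([0.0264, 0.0273]))] [247.54080093 172.25921258] [247.51926637 172.52180846]
```

jog_arm(
  motion=[
    [[0,0.01,0.15,0,0,0,0.5],[0,0.01,0.35,0,0,0,0.5],[0,0.01,0.55,0,0,0,0.5],[0,0.01,0.72,0,0,0,0.5],[0,0.01,0.84,0,0,0,0.5]],
  ],
)

```text
time_s: 6.0
tool_pos: [0.5643, 0.0185, 0.0342]
tool_rot: [-179.9, -0.1, 135.2]
force: [-0.3, 0.4, -4.4]
grip_width: 0.0618
grasp_force: 45.0
```

jog_arm(
  motion=[
    [[0,0,0.02,0,0,0,0.5],[0,0,0.035,0,0,0,0.5],[0,0,0.045,0,0,0,0.5],[0,0,0.045,0,0,0,0.5]],
  ],
)

```text
time_s: 6.4
tool_pos: [0.5666, 0.0174, 0.0328]
tool_rot: [179.9, 0.0, 135.1]
force: [-0.2, 0.6, -5.0]
grip_width: 0.0613
grasp_force: 45.0
```

jog_arm(
  motion=[
    [[0,0,0.01,0,0,0,0.5],[0,0,0.015,0,0,0,0.5],[0,0,0.015,0,0,0,0.5]],
  ],
)

```text
time_s: 6.7
tool_pos: [0.5663, 0.0173, 0.0309]
tool_rot: [180.0, 0.0, 135.1]
force: [-0.2, -0.5, -4.0]
grip_width: 0.0612
grasp_force: 45.0
```

jog_arm(
  motion=[
    [[0,0,0.005,0,0,0,0.5],[0,0,0.01,0,0,0,0.5],[0,0,0.01,0,0,0,0.5]],
  ],
)

```text
time_s: 7.0
tool_pos: [0.5663, 0.0173, 0.0308]
tool_rot: [180.0, -0.0, 135.1]
force: [-2.9, 0.2, 5.6]
grip_width: 0.0613
grasp_force: 45.0
```

The ring is on the base: the wrist force changed from −4 to +5.6 N. I'll release it, rise and go to the narrow ring.

jog_arm(
  motion=[
    [[0,0,0,0,0,0,0.2],[0,0,0,0,0,0,0.05],[0,0,0,0,0,0,0],[0,0,0,0,0,0,0],[0,0,-0.02,0,0,0,0]],
  ],
)

```text
time_s: 7.5
tool_pos: [0.5659, 0.0173, 0.0314]
tool_rot: [-180.0, -0.0, 135.1]
force: [0.0, 1.1, -0.6]
grip_width: 0.0856
grasp_force: 0.0
```

jog_arm(
  motion=[
    [[0,0,-0.2,0,0,0,0],[0,0,-0.5,0,0,0,0],[0,0,-0.85,0,0,0,0],[0,0,-1.0,0,0,0,0]],
  ],
)

```text
time_s: 7.9
tool_pos: [0.5678, 0.0172, 0.1349]
tool_rot: [179.8, 0.2, 135.0]
force: [0.6, -0.3, -0.1]
grip_width: 0.0868
grasp_force: 0.0
```

jog_arm(
  motion=[
    [[0.17,0.31,-0.1,0,0,0,0],[0.35,0.62,-0.2,0,0,0,0],[0.52,0.94,-0.2,0,0,0,0]],
  ],
)

```text
time_s: 8.2
tool_pos: [0.5966, 0.1218, 0.153]
tool_rot: [179.8, 0.0, 135.0]
force: [0.4, 0.5, 0.2]
grip_width: 0.087
grasp_force: 0.0
```

jog_arm(
  motion=[
    [[0.17,0.31,0,0,0,-0.04,0],[0.35,0.62,0,0,0,-0.08,0],[0.52,0.94,0,0,0,-0.12,0],[0.52,0.94,0,0,0,-0.166,0],[0.52,0.94,0,0,0,-0.166,0]],
  ],
)

```text
time_s: 8.7
tool_pos: [0.6246, 0.2251, 0.1504]
tool_rot: [-180.0, -0.1, 165.1]
force: [-0.3, -0.0, 0.8]
grip_width: 0.0867
grasp_force: 0.0
```

Run:
```python
from h import *
o=env.get_obs();print(o["tool_pos"],o["tool_rot"],o["grip_width"])
p,d=env.read_camera("wrist");P=pose("wrist",o)
s,_=env.read_camera("scene");t,_=env.read_camera("top")
cv2.imwrite("pics/c2.png",np.hstack([cv2.resize(s[90:282,150:406],(384,288)),cv2.resize(p,(384,288))])[...,::-1])
for q in(150,165,180):
  for r in outer(pose("top"),t.min(2)>q,.024):
    if max(r[2])<.08 and r[1][1]>0: print("top",q,*r)
  for r in outer(P,p.min(2)>q,.024):
    if .03<max(r[2])<.08: print("wrist",q,*r)
```

```text
[0.62464938 0.22512106 0.15041972] [-1.79951583e+02 -7.03842544e-02  1.65107197e+02] 0.08674622290473882
top 150 [269.4 183.7] [0.5675 0.0162] [0.0607 0.0616]
top 150 [100.1 177. ] [0.5831 0.4369] [0.0228 0.0425]
top 150 [184.5 165. ] [0.6188 0.2268] [0.0246 0.0362]
wrist 150 [257.4 186.7] [0.6244 0.224 ] [0.0417 0.0421]
wrist 150 [ 46.2 186.1] [0.5653 0.0058] [0.0631 0.0662]
wrist 150 [ 96.1 177.5] [0.567  0.0611] [0.0111 0.0503]
wrist 150 [230.6 113.2] [0.5341 0.2279] [0.0331 0.0358]
wrist 150 [243.2  84.7] [0.5439 0.2294] [0.0381 0.0542]
top 165 [269.1 183.9] [0.5675 0.0164] [0.0593 0.0609]
top 165 [ 99.8 177.4] [0.581  0.4289] [0.0299 0.0472]
top 165 [184.7 165.4] [0.6199 0.226 ] [0.0267 0.034 ]
wrist 165 [257.7 186.5] [0.624  0.2242] [0.0404 0.0411]
wrist 165 [ 49.  184.9] [0.565  0.0083] [0.0597 0.061 ]
top 180 [269.2 183.8] [0.5674 0.0162] [0.0584 0.0595]
top 180 [184.6 165.6] [0.6204 0.2261] [0.0263 0.0338]
wrist 180 [259.6 177.1] [0.6174 0.2276] [0.0229 0.0365]
wrist 180 [ 49.2 184.9] [0.5649 0.0083] [0.059  0.0603]
```

View pics/c2.png

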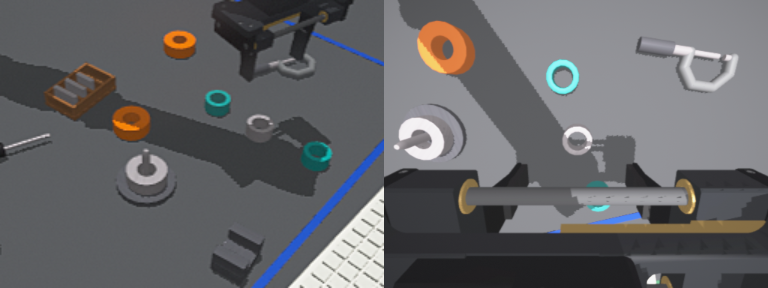

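The left crop shows the wide ring flat on the base around the pin at (147,175). In the wrist view the narrow ring is at (577,140) between the fingers, with the turquoise rings clear. I'll descend onto it.

jog_arm(
  motion=[
    [[0,-0.01,0.25,0,0,0,0],[0,-0.01,0.5,0,0,0,0],[0,-0.01,0.75,0,0,0,0],[0,-0.01,0.9,0,0,0,0],[0,-0.01,1.0,0,0,0,0]],
  ],
)

```text
time_s: 9.35
tool_pos: [0.6244, 0.2218, 0.0504]
tool_rot: [-179.9, -0.1, 164.8]
force: [1.2, -0.2, 0.7]
grip_width: 0.0867
grasp_force: 0.0
```

jog_arm(
  motion=[
    [[0,0,0.1,0,0,0,0],[0,0,0.2,0,0,0,0],[0,0,0.3,0,0,0,0],[0,0,0.3,0,0,0,0],[0,0,0.3,0,0,0,0]],
  ],
)

```text
time_s: 9.85
tool_pos: [0.625, 0.2229, 0.0216]
tool_rot: [180.0, 0.0, 164.9]
force: [0.9, 0.9, -0.2]
grip_width: 0.0869
grasp_force: 0.0
```

jog_arm(
  motion=[
    [[0,0,0.01,0,0,0,0.2],[0,0,0.01,0,0,0,0.35],[0,0,0.01,0,0,0,0.45],[0,0,0.01,0,0,0,0.55],[0,0,0.01,0,0,0,0.6]],
  ],
  grip_force=30,
)

```text
time_s: 10.35
tool_pos: [0.625, 0.2229, 0.0208]
tool_rot: [180.0, 0.0, 164.9]
force: [0.8, 0.7, 0.1]
grip_width: 0.0552
grasp_force: 0.0
```

jog_arm(
  motion=[
    [[0,0,0,0,0,0,0.7],[0,0,0,0,0,0,0.7],[0,0,0,0,0,0,0.7],[0,0,0,0,0,0,0.7],[0,0,0,0,0,0,0.7]],
  ],
)

```text
time_s: 10.85
tool_pos: [0.625, 0.2232, 0.0207]
tool_rot: [180.0, 0.0, 165.0]
force: [-0.3, 1.7, 0.1]
grip_width: 0.0427
grasp_force: 30.0
```

jog_arm(
  motion=[
    [[0,0,-0.1,0,0,0,0.7],[0,0,-0.35,0,0,0,0.7],[0,0,-0.65,0,0,0,0.7],[0,0,-0.9,0,0,0,0.7],[0,0,-1.0,0,0,0,0.7]],
  ],
)

```text
time_s: 11.35
tool_pos: [0.6263, 0.2228, 0.1239]
tool_rot: [179.9, 0.2, 164.9]
force: [1.0, -0.1, -1.1]
grip_width: 0.0424
grasp_force: 30.0
```

jog_arm(
  motion=[
    [[0,-0.15,-0.05,0,0,0,0.7],[0.005,-0.35,-0.1,0,0,0,0.7],[0.01,-0.55,-0.1,0,0,0,0.7],[0.015,-0.715,-0.1,0,0,0,0.7]],
  ],
)

```text
time_s: 11.75
tool_pos: [0.6036, 0.1502, 0.1295]
tool_rot: [-179.9, -0.1, 164.8]
force: [0.4, 0.4, -2.3]
grip_width: 0.0425
grasp_force: 30.0
```

jog_arm(
  motion=[
    [[0.005,-0.24,0,0,0,0,0.7],[0.01,-0.48,0,0,0,0,0.7],[0.015,-0.715,0,0,0,0,0.7]],
  ],
)

```text
time_s: 12.05
tool_pos: [0.5834, 0.0829, 0.1296]
tool_rot: [-179.9, -0.1, 164.9]
force: [0.8, -0.2, -2.2]
grip_width: 0.0432
grasp_force: 30.0
```

jog_arm(
  motion=[
    [[0.005,-0.24,0,0,0,0,0.7],[0.01,-0.45,0,0,0,0,0.7],[0.015,-0.65,0,0,0,0,0.7],[0.015,-0.715,0,0,0,0,0.7],[0.015,-0.715,0,0,0,0,0.7]],
  ],
)

```text
time_s: 12.55
tool_pos: [0.564, 0.0151, 0.1302]
tool_rot: [-180.0, -0.0, 164.8]
force: [-0.2, -0.5, -0.7]
grip_width: 0.0428
grasp_force: 30.0
```

Run:
```python
from h import *
p,_=env.read_camera("scene");p,_=env.read_camera("scene")
o=env.get_obs();print(o["tool_pos"],o["tool_rot"],o["grip_width"])
P=pose("scene");tp=o["tool_pos"];z=tp[2]+.0033
c=proj(P,(tp[0],tp[1],z));print(c,proj(P,(.565,.0168,z)))
u,v=c.round().astype(int);g=p.min(2)
m=np.zeros(g.shape,np.uint8);s=np.s_[v-8:v+8,u-10:u+11];m[s]=g[s]<93;print(g[s]);print(outer(P,m,z))
cv2.imwrite("pics/c3.png",cv2.resize(p[110:240,170:330],None,fx=4,fy=4)[...,::-1])
```

```text
[0.56475916 0.017733   0.1303342 ] [ 1.79952237e+02 -1.72955965e-02  1.64970896e+02] 0.04279241258369769
[247.83076481 168.26125081] [247.60032957 168.54566087]
[[ 33  34  32  35  34  31  28  54  87  94  90  90  91  93  94  80  23  34
   32  32  33]
 [ 33  31  36  33  31  31  27  53  85  93  92  91  90  92  96  80  23  34
   32  34  33]
 [ 33  36  29  30  26  32  50  86 107 105 100  98  94  93  94  79  22  31
   34  33  32]
 [ 31  31  32  40  61  91 114 112 107 106 105 106 104 103 101  82  27  27
   31  34  33]
 [ 32  41  69 103 115 112 106 101  99  99 101 105 103 103 104 110  99  56
   24  31  33]
 [ 26  36  81 111 100  92  79  80  80  79  80  80  83  91 101 105 109  98
   59  26  32]
 [ 24  34  75  94  78  79  83  82  82  84  83  82  82  79  82 101 105 109
  100  56  25]
 [ 24  33  61  81  79  79  80  85  83  83  83  82  82  81  76  83 101 106
  102  74  23]
 [ 22  31  60  81  81  80  79  81  84  82  83  85  82  82  78  82  97 106
  109  92  22]
 [ 27  32  60  84  81  81  81  81  81  84  83  82  84  82  80  78  90 105
  108  97  48]
 [ 24  44  70  81  80  81  82  81  79  81  83  83  81  82  79  84  98 105
  109  94  39]
 [ 25  47  78  85  78  79  78  77  77  79  79  82  82  79  80  92 105 107
  108  91  39]
 [ 26  45  90 104  82  78  80  81  80  74  75  79  81  84  96 105 104 107
  103  76  37]
 [ 23  32  80 112 106  91  57  26   4  12  15  44  82  98 106 105 107 100
   83  69  41]
 [ 26  32  79 111 108 105  99  94  94  99 106 109 108 105 105 102  94  82
   77  86  95]
 [ 19  30  67 100 108 109 106 108 109 108 108 110 108 102  94  86  78  78
   78  82  91]]
[(array([256.4, 167.6]), array([0.5735, 0.0303]), array([0.0119, 0.0522])), (array([243.4, 167.1]), array([0.5584, 0.0142]), array([0.0319, 0.045 ]))]
```

View pics/c3.png

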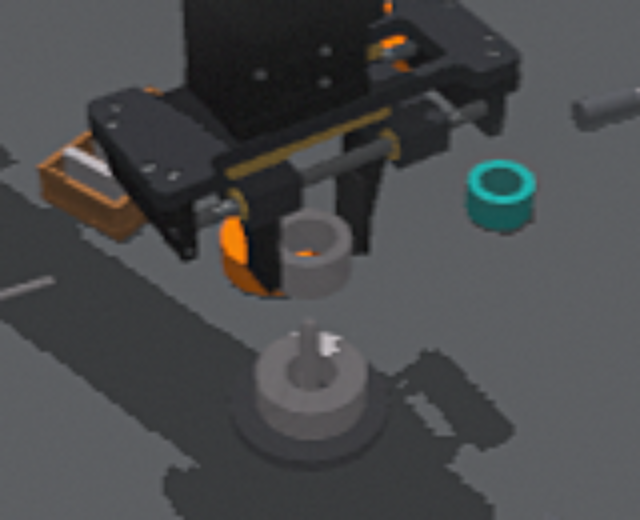

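The ring hangs above the pin, with its bore at about (310,238) and the pin at column 309, and the wide ring sits flat below. It's 2–3 mm off, so I'll shift it a little while descending.

jog_arm(
  motion=[
    [[0,0.02,0.1,0,0,0,0.7],[0,0.02,0.25,0,0,0,0.7],[0,0.02,0.45,0,0,0,0.7],[0,0.02,0.6,0,0,0,0.7],[0,0.02,0.7,0,0,0,0.7]],
  ],
)

```text
time_s: 13.15
tool_pos: [0.5641, 0.0192, 0.058]
tool_rot: [-179.9, -0.2, 165.0]
force: [-1.0, -0.0, -1.7]
grip_width: 0.0428
grasp_force: 30.0
```

jog_arm(
  motion=[
    [[0,0,0.015,0,0,0,0.7],[0,0,0.03,0,0,0,0.7],[0,0,0.04,0,0,0,0.7],[0,0,0.04,0,0,0,0.7]],
  ],
)

```text
time_s: 13.55
tool_pos: [0.5659, 0.0189, 0.0572]
tool_rot: [180.0, 0.1, 164.9]
force: [0.3, 0.8, -2.4]
grip_width: 0.0427
grasp_force: 30.0
```

jog_arm(
  motion=[
    [[0,0,0.01,0,0,0,0.7],[0,0,0.018,0,0,0,0.7],[0,0,0.023,0,0,0,0.7],[0,0,0.023,0,0,0,0.7]],
  ],
)

```text
time_s: 13.95
tool_pos: [0.5655, 0.0188, 0.0546]
tool_rot: [180.0, 0.0, 164.9]
force: [-0.3, 1.0, 0.9]
grip_width: 0.0426
grasp_force: 30.0
```

jog_arm(
  motion=[
    [[0,0,0.003,0,0,0,0.55],[0,0,0.003,0,0,0,0.4],[0,0,0.003,0,0,0,0.2],[0,0,0.003,0,0,0,0],[0,0,0.003,0,0,0,0]],
  ],
)

```text
time_s: 14.45
tool_pos: [0.5654, 0.0188, 0.0539]
tool_rot: [180.0, 0.0, 164.9]
force: [0.8, -0.6, 0.3]
grip_width: 0.0668
grasp_force: 0.0
```

jog_arm(
  motion=[
    [[0,0,0,0,0,0,0],[0,0,-0.2,0,0,0,0],[0,0,-0.5,0,0,0,0],[0,0,-0.8,0,0,0,0],[0,0,-1.0,0,0,0,0]],
  ],
)

```text
time_s: 14.95
tool_pos: [0.5662, 0.0187, 0.1562]
tool_rot: [179.9, 0.1, 164.9]
force: [0.6, -1.1, -0.5]
grip_width: 0.0869
grasp_force: 0.0
```

jog_arm(
  motion=[
    [[0,0.25,-0.1,0,0,0,0],[0,0.6,-0.1,0,0,0,0],[0,0.9,-0.1,0,0,0,0],[0,0.9,-0.1,0,0,0,0],[0,0.9,-0.1,0,0,0,0]],
  ],
)

```text
time_s: 15.45
tool_pos: [0.5885, 0.1062, 0.1636]
tool_rot: [-180.0, -0.0, 165.0]
force: [0.7, 0.1, -0.8]
grip_width: 0.0869
grasp_force: 0.0
```

Run:
```python
from h import *
o=env.get_obs();print(o["tool_pos"],o["grip_width"],o["time_s"])
p,_=env.read_camera("scene")
cv2.imwrite("pics/c4.png",cv2.resize(p[110:280,110:370],None,fx=3,fy=3)[...,::-1])
print(proj(pose("scene"),(.565,.0168,.058)))
```

```text
[0.58854682 0.1061843  0.16359511] 0.08693313708934057 15.45
[247.51082486 194.74879733]
```

View pics/c4.png

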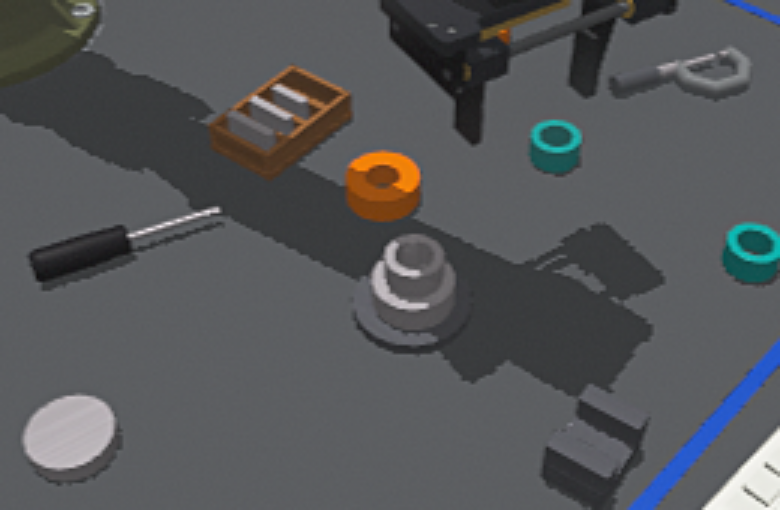

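The picture shows both rings stacked flat on the arbor: the narrow one at (414,258) on the wide one at (413,290). The test block at (70,435) and the coloured look-alikes have not moved, and the gripper is clear.

```bash
python3 -c "
from cell import env
print(env.sign_off())"
```

```text
the job is handed in; nothing more can be done
None
```

The job is handed in: the wide ring lies flat on the arbor base with the narrow ring flat on top of it, nothing else was moved, and the arm finished clear at about 15.5 s; no verdict came back.

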